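# Lock the roll feeder with its quarter-turn T-key

## Robot

A 7-joint arm with a two-finger parallel gripper is mounted at the origin on the work surface; the furniture and walls round the work are solid. World frame = base frame: x ahead of the robot, y to its left, z up, the work surface at z = 0. Lengths are in m, angles in rad, forces in N, time in s.
With the tool pointing down it reaches from about 0.425 to 0.925 m from the base axis. Payload 6.8 kg.
Tool frame: the origin (TCP) lies between the finger pads; the fingertips stand finger_overhang ahead of it and the grasp point (between the pads) lies 6 mm ahead of it (finger_overhang is the distance from the TCP to the fingertips, in m); z points along the fingers, y is the line along which they close (so a half turn about z gives the same grasp; the last joint's range is limited). The gripper opens to 85 mm and grips with 20 to 120 N. Pads are 22 mm wide; open, the fingers measure 114 mm over their backs; the gripper's body (76 mm by 85 mm) begins 54 mm behind the grasp point. The pads swing forward as they close: fully open they stand 13 mm farther back than shut.
Start: joints at [-1.303, 0.477, 0.022, 1.555, -0.011, 1.109, -0.083], TCP at [0.248, 0.628, 0.256] pointing down, gripper open.
Joint ranges: [-2.96, 2.96], [-0.34, 2.1], [-1.41, 1.46], [0.24, 2.44], [-1.37, 4.51], [0.17, 1.92], [-2.96, 2.96]. Speed limits (rad/s): [2.39, 2.39, 3.14, 3.14, 3.14, 3.14, 3.14].

## Interface

Orientations are given as a unit quaternion [w, x, y, z].
In Python, from station import * gives the robot as it stands.
- The arm moves only by the tool drive_tool, never from a script. Its argument "increments" is a list of rows, each an object of numbers: "claw": the finger opening in m, from 0 to 0.0854; "dx", "dy", "dz": the shift along the tool's x, y, z in m; "wx", "wy", "wz": the turn, a rotation vector about the tool's x, y, z in degrees. A call has 1 to 20 rows; each row shifts and turns the commanded pose from where the row before left it, along the tool's axes as they then stand; what a row does not reach is not made up. A row lasts 1/8 s, in which the tool goes at most 62.5 mm and 10.7 degrees, less where a joint would pass 70% of its speed; a pose out of reach is approached as far as the arm can. A call with a gripper value outside its range is refused whole. The fingers move at their own pace and stop on an object; "newtons" is the grip in N (left out, the last holds). Time passes only in rows, so rows that do not move let the fingers close. It gives the time, the measured TCP pose, the force, the opening and the grip force at its end, in the units of the state.
- get_obs(): the state, without advancing time (a new reading comes with each control period).
- read_camera(name): name is "scene" or "top" or "wrist"; returns (picture, depth): 420x560x3 uint8, red, green, blue; 420x560 float32, m along the optical axis (not along the pixel's ray), 0 where there is no reading.
- calibration(name): a dict with "intrinsics" (3x3 intrinsics, pixels), "R" (3x3) and "t" (3): a world point X has camera coordinates R X + t; the wrist camera has in their place "mount" (4x4, takes a point from camera to tool coordinates, whose origin is the TCP and whose axes are the flange's). Camera axes: x right, y down, z forward; pixel columns grow to the right and rows downward; lengths in m; the calibration is good to about 2 mm. A picture is of the moment at which its call begins: read the wrist's pose just before it. calibration takes no time and is no camera call.
- hand_in(): hands the job in; it is judged then, once.
The state is a dict: "t": time; "q": joint angles; "joint_vel": joint speeds; "joint_torque": joint torques, N m; "eef_pos": TCP position; "tool_rot": TCP orientation; "contact_force": force on the tool from outside, world axes, zero at the start; "torque": the same for the moment, N m; "gripper_width": opening from 0.0 (shut) to 1.0 (fully open); "grasp_force": force on a finger pad.
Only numpy, scipy, OpenCV 4.12 (cv2) and the standard library are available. Lean on these libraries where they do the work, as an engineer would, in place of code of your own. Each camera call takes 0.05 s, during which the arm holds its last target. There are 200 camera calls.

## Task

Lock the roll feeder: take the T-head key out of its wooden parking block, push its T head lengthwise through the slot in the feeder's sloped steel plate and press it in against the spring until its collar meets the plate, give it a quarter turn so that the head lies across the slot, and let go so that it springs back and stays locked there. Leave the tape roll, the hand stamp and the box cutter where they are.

Things in the scene. Friction and masses are not known exactly. Their poses are not given: they have to be found in the camera images.
- key: Loose steel T-head key, 65 mm high, about 70 g. Origin: centre of the T head's underside; z up its axis, x along the T head and the wide side of the handle. T head 30 (x) x 9 (y) x 8 mm high (lowest 2 mm: 27 x 6.5); shank 8 mm in diameter; collar 24 mm in diameter, from 21 to 25 mm above the origin. Starts upright in the parking block, hung by its collar with 2 mm play; pulls straight up.
- key_grip (a point): Point on the key's axis 50 mm above its origin, in its dark flat handle: 30 (along the key's x) x 12 (y) mm, from 25 to 65 mm above the origin, gripped across its 12 mm. Axes as the key's.
- park: Fixed wooden parking block, 70 (x) x 50 (y) x 40 mm high, origin at the centre of its underside; its pocket, in the centre of the top, is 34 (x) x 13 (y) mm and 32 mm deep.
- feeder: Fixed grey wedge-shaped roll feeder, 130 (x, depth) x 140 (y, width) mm, origin at the centre of its underside; its low front (-x, with a wire handle) faces roughly towards the robot; its top slopes up to the rear (+x) at 25 degrees, from about 48 to 109 mm high.
- lock_face (a point): Point in the face of the strike plate on the feeder's slope, 85 mm above the bench, on the slope's centre line. z: out of the face (25 degrees from vertical, to the robot); x: uphill; y: level across. The plate's slot, 34 mm long (x) and 12 mm wide (y), has its middle at x = 0 but anywhere from y = -8 to +8 mm, new each time and not measured: find it by feel or eye. The key enters along -z.
- plate_low (a point): Point 14 mm straight below lock_face (its -z), same axes: the depth of the locked key's head underside. The bright strike plate is 56 (x) x 90 (y) x 6 mm, between two dark strips, with four screw heads 1.5 mm high near its corners. A sprung pad under it meets the head 10 mm below the face, pushing back 1.4 N, then 0.35 N more per mm: 5.3 N when the collar meets the plate (21 mm).
- lugs (a point): Point 10 mm below lock_face, same axes: lower end of four 4 mm lugs under the plate. The head turns under them, either way, only with its underside over 18 mm below the face. After a quarter turn the released key springs out 7 mm into the gap between them, 18 mm wide and level across the slot's middle (the key must be within 4 mm of x = 0): head underside then 14 mm below the face, collar 7 mm off the plate.
- tape_roll: Loose roll of brown tape lying flat, 96 mm across, 48 mm high; origin under its centre. Leave alone.
- stamp: Loose hand stamp standing upright, 26 x 50 mm, 74 mm high, with a turned wooden handle; origin under its centre. Leave alone.
- cutter: Loose yellow box cutter lying flat, 23 (x) x 156 (y) x 15 mm; origin under its centre. Leave alone.
Not all that is in view belongs to the job. There is more than one size of the feeder; the one meant has the size given above.

How it is judged:
By the outcome, as a careful person would: the job done as asked, in the order asked, and still so for the second after the job is handed in, with the robot touching nothing.
It also fails if it takes over 51 s, if anything falls off the work surface, if the arm or the gripper's body presses on something with over 40 N, if the wrist force passes 120 N, or if a joint passes its speed limit or range.

## Working session

There is one attempt and no reset: what is moved stays moved. The work goes in short steps, Python scripts to look and compute and a tool call to move; the robot and the scene stay as the last step left them, time stands still between calls to the robot, and variables do not carry over. Pictures are saved under pics/ and viewed, at most 10 in all, crops included, and the job is handed in when it is done.

Besides the shell and the picture viewer there is one more tool, called after ">>>" by a JSON object that holds its "name" and its "arguments". drive_tool: Moves the arm, as the interface text tells. Its arguments: {"type":"object","properties":{"increments":{"type":"array","items":{"type":"object","properties":{"claw":{"type":"number"},"dx":{"type":"number"},"dy":{"type":"number"},"dz":{"type":"number"},"wx":{"type":"number"},"wy":{"type":"number"},"wz":{"type":"number"}}}},"newtons":{"type":"number"}},"required":["increments"]}

```bash
ls; mkdir -p pics
python3 - <<'E'
from station import *
import cv2,numpy as np
o=get_obs();print(o)
for n in ['scene','top']:
    p,d=read_camera(n);c=calibration(n)
    cv2.imwrite(f'pics/{n}0.png',p[:,:,::-1]);np.savez(f'{n}0.npz',p=p,d=d,**c)
    print(n,c)
print(calibration('wrist'))
try: print(finger_overhang)
except Exception as e: print(e)
E
```

```text
pics
{'t': 0.0, 'q': array([-1.30307089,  0.47781129,  0.02235005,  1.55648378, -0.01148943,
        1.10928698, -0.08311205]), 'joint_vel': array([ 1.10756690e-03,  1.06953869e-05,  2.35830293e-03,  7.62403930e-04,
       -1.56104696e-04, -9.55580349e-04,  6.28212008e-05]), 'joint_torque': array([ 1.58323005e-04, -5.96449220e+01,  1.60827778e+00, -2.81201130e+01,
        1.25066412e-02,  9.18955629e-03,  1.60478385e-05]), 'eef_pos': array([0.24756741, 0.6273596 , 0.25530472]), 'tool_rot': array([-9.79053337e-05,  1.86806341e-01,  9.82396318e-01, -9.25351225e-04]), 'contact_force': array([-0.20695356,  0.5640699 ,  0.27353889]), 'torque': array([0.00798496, 0.03744773, 0.01427191]), 'grasp_force': 0.0, 'gripper_width': 0.9990332525638776}
scene {'intrinsics': array([[435.567939  ,   0.        , 278.33866901],
       [  0.        , 435.567939  , 205.87236869],
       [  0.        ,   0.        ,   1.        ]]), 'R': array([[-0.72749939, -0.6858585 ,  0.01851359],
       [-0.4157865 ,  0.419245  , -0.8070658 ],
       [ 0.54577121, -0.59483758, -0.59017119]]), 't': array([0.525938  , 
[... 227 characters left out ...]
0.99999427,  0.00213311],
       [-0.98932398, -0.00291139, -0.14570377],
       [ 0.14570914, -0.00172734, -0.98932596]]), 't': array([0.33491284, 0.40347111, 1.01320411])}
{'intrinsics': array([[357.94526905,   0.        , 282.42020956],
       [  0.        , 357.94526905, 210.45138303],
       [  0.        ,   0.        ,   1.        ]]), 'mount': array([[-2.37718891e-04, -9.54028746e-01, -2.99715022e-01,
         7.53091809e-02],
       [ 9.99999232e-01, -5.91256981e-04,  1.08889253e-03,
        -4.19947350e-04],
       [-1.21604337e-03, -2.99714534e-01,  9.54028155e-01,
        -1.18846886e-01],
       [ 0.00000000e+00,  0.00000000e+00,  0.00000000e+00,
         1.00000000e+00]])}
0.025
```

View pics/scene0.png

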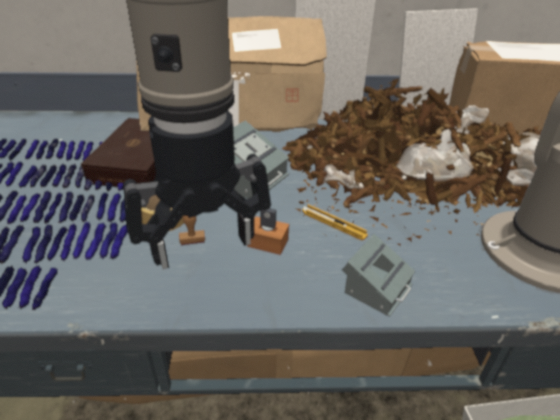

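View pics/top0.png

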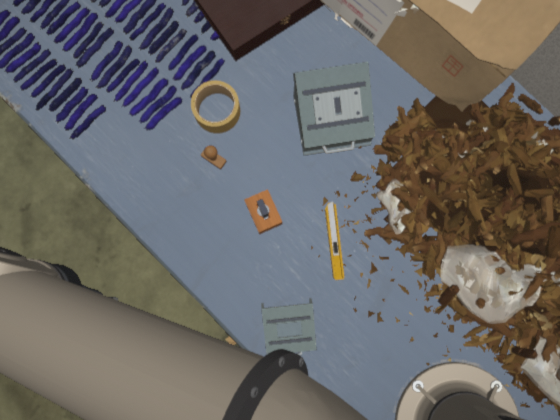

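The top view shows these candidates:
- Feeders: the large one at (335,107) with a bright slotted plate, and a smaller one at (288,327).
- Key: in the orange block at (264,211). The stamp at (212,155) could be mistaken for it.

Next I'll measure them and check a crop.

```bash
cat > h.py <<'E'
import numpy as np,cv2
def cloud(d,K,R,t):
    v,u=np.mgrid[:d.shape[0],:d.shape[1]]
    P=np.stack([(u-K[0,2])/K[0,0]*d,(v-K[1,2])/K[1,1]*d,d],-1)
    X=(P-t)@R; X[d<=0]=np.nan
    return X
def rect(X,m):
    P=X[m][:,:2].astype(np.float32);return cv2.minAreaRect(P)
E
python3 - <<'E'
from h import *
f=np.load('top0.npz');X=cloud(f['d'],f['intrinsics'],f['R'],f['t']);p=f['p']
def reg(u0,u1,v0,v1,zl,zh):
    m=np.zeros(p.shape[:2],bool);m[v0:v1,u0:u1]=1
    return m&(X[...,2]>zl)&(X[...,2]<zh)
np.set_printoptions(precision=4,suppress=True)
print('bench',np.nanmedian(X[230:260,170:200,2]))
for n,a in dict(park=(235,295,180,245,.033,.048),key=(235,295,180,245,.06,.1),feederL=(285,390,50,165,.03,.125),small=(255,325,290,360,.02,.125),cut=(315,350,190,290,.008,.03)).items():
    m=reg(*a);print(n,m.sum(),rect(X,m),X[m].mean(0),X[m].max(0))
# plate plane
hsv=p.max(-1)
m=reg(315,362,88,125,.05,.12);Q=X[m];
A=np.c_[Q[:,:2],np.ones(len(Q))]
for _ in range(5):
    c=np.linalg.lstsq(A,Q[:,2],rcond=None)[0];r=Q[:,2]-A@c;k=abs(r)<.003;A,Q=A[k],Q[k]
print('plane',c,'slope',np.degrees(np.arctan(np.hypot(*c[:2]))),'yaw',np.degrees(np.arctan2(c[1],c[0])),r.std())
a=cv2.resize(p[60:160,285:385],None,fx=4,fy=4,interpolation=2);b=cv2.resize(p[180:280:1,225:325],None,fx=4,fy=4,interpolation=2)
cv2.imwrite('pics/crop1.png',np.hstack([a,b])[:,:,::-1])
E
```

```text
bench 0.0008367487468232074
park 798 ((0.40395087003707886, 0.36710432171821594), (0.07081401348114014, 0.04995713382959366), 24.056331634521484) [0.403  0.3669 0.041 ] [0.4447 0.4031 0.0479]
key 118 ((0.40345498919487, 0.3670516610145569), (0.029756100848317146, 0.012621224857866764), 26.3892822265625) [0.4024 0.3668 0.0832] [0.4191 0.3765 0.0905]
feederL 6006 ((0.6106579899787903, 0.21283544600009918), (0.21975640952587128, 0.19074250757694244), 1.5079858303070068) [0.5989 0.2271 0.0802] [0.7226 0.3095 0.1146]
small 2020 ((0.18187925219535828, 0.31698328256607056), (0.10298729687929153, 0.09397101402282715), 6.054178714752197) [0.1838 0.3163 0.0561] [0.2377 0.3687 0.078 ]
cut 569 ((0.3508096933364868, 0.22074565291404724), (0.047759030014276505, 0.15386973321437836), 89.2309799194336) [0.3519 0.227  0.0127] [0.4279 0.2439 0.0197]
plane [ 0.449   0.0784 -0.2008] slope 24.50097863589387 yaw 9.90126053772353 0.0014275716310599101
```

View pics/crop1.png

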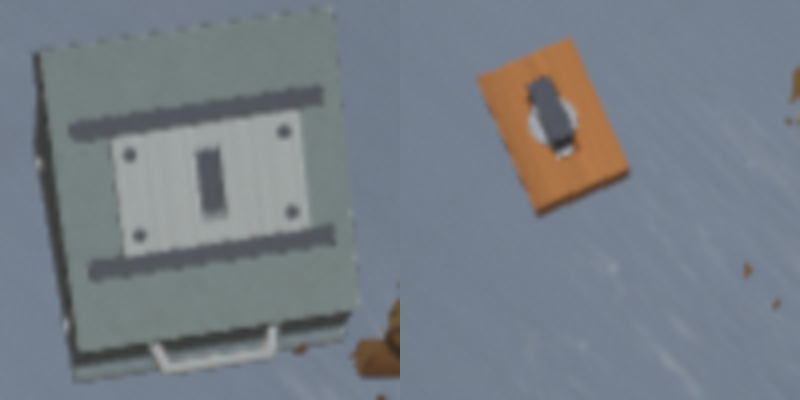

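The crop confirms the choice: the large feeder's plate has a dark slot at crop (211,182), and the key stands in the block at crop (550,112). Next I'll rectify the plate for its metric pose and plan the moves.

```bash
cat >> h.py <<'E'
from scipy.spatial.transform import Rotation as Ro
def down(yaw,tilt=0):
    "tool x along yaw+180 (downhill), z into the face; yaw = uphill/key x dir (deg)"
    c,s=np.cos(np.radians(yaw)),np.sin(np.radians(yaw)); a=np.radians(tilt)
    z=np.array([c*np.sin(a),s*np.sin(a),-np.cos(a)]); y=np.array([-s,c,0.])
    y=y; x=np.cross(y,z)
    return np.c_[x,y,z]
def cur(o):
    q=o['tool_rot'];return np.array(o['eef_pos']),Ro.from_quat([q[1],q[2],q[3],q[0]]).as_matrix()
def goto(o,p,R):
    P,C=cur(o); return C.T@(p-P), np.degrees(Ro.from_matrix(C.T@R).as_rotvec())
E
python3 - <<'E'
from h import *
np.set_printoptions(precision=4,suppress=True)
print(down(0,25))
f=np.load('top0.npz');K,R,t=f['intrinsics'],f['R'],f['t'];p=f['p']
c=np.array([.449,.0784,-.2008])
for yaw in (9.9,8,):
    # plate plane: 25deg slope through fitted centre
    c0=np.array([.632,.217]);z0=c[:2]@c0+c[2]
    a=np.radians(25);cy,sy=np.cos(np.radians(yaw)),np.sin(np.radians(yaw))
    ex=np.array([cy*np.cos(a),sy*np.cos(a),np.sin(a)]);ey=np.array([-sy,cy,0])
    O=np.array([*c0,z0])
    g=np.arange(-80,81)*.0005*1.25
    W=O+g[:,None,None]*ex+g[None,:,None]*ey
    C=W@R.T+t;u=C[...,0]/C[...,2]*K[0,0]+K[0,2];v=C[...,1]/C[...,2]*K[1,1]+K[1,2]
    I=cv2.remap(p,u.astype(np.float32),v.astype(np.float32),cv2.INTER_LINEAR).astype(int)
    m=((I.min(-1)>135)).astype(np.uint8)
    n,l,s,ce=cv2.connectedComponentsWithStats(m);k=1+s[1:,4].argmax()
    r=cv2.minAreaRect(np.argwhere(l==k).astype(np.float32));print(yaw,z0,'plate',(np.array(r[0])-80)*.625,np.array(r[1])*.625,r[2])
    h=((I.max(-1)<125)&(abs(g)<.022)[:,None]&(abs(g)<.025)[None]).astype(np.uint8)
    n,l,s,ce=cv2.connectedComponentsWithStats(h)
    for k in range(1,n):
        if s[k,4]>200:
            q=np.argwhere(l==k).astype(np.float32);r=cv2.minAreaRect(q);ctr=(np.array(r[0])-80)*.000625
            print('slot mm',ctr*1e3,np.array(r[1])*.625,r[2],'world',O+ctr[0]*ex+ctr[1]*ey)
E
```

```text
[[-0.9063 -0.      0.4226]
 [ 0.      1.      0.    ]
 [-0.4226  0.     -0.9063]]
9.9 0.09998080000000001 plate [-28.125    9.0625] [81.875 43.75 ] 90.0
slot mm [0.625 0.   ] [48.75 12.5 ] 90.0 world [0.6326 0.2171 0.1002]
8 0.09998080000000001 plate [-28.125   8.75 ] [82.5  43.75] 90.0
slot mm [0.3281 0.0003] [12.6128 48.9411] 0.9548412561416626 world [0.6323 0.217  0.1001]
```

Run:
```python
from h import *
np.set_printoptions(precision=4,suppress=True)
f=np.load('top0.npz');K,R,t=f['intrinsics'],f['R'],f['t'];p=f['p']
X=cloud(f['d'],K,R,t);print(X[105,338],X[105,348])
for yaw in (8,7.):
    a=np.radians(25);cy,sy=np.cos(np.radians(yaw)),np.sin(np.radians(yaw))
    ex=np.array([cy*np.cos(a),sy*np.cos(a),np.sin(a)]);ey=np.array([-sy,cy,0])
    # ray through slot pixel at z=.085
    d=R.T@np.array([(337.75-K[0,2])/K[0,0],(105.5-K[1,2])/K[1,1],1]);c=-R.T@t
    O=c+d*(.085-c[2])/d[2]
    S=.0005;g=np.arange(-120,121)*S
    W=O+g[:,None,None]*ex+g[None,:,None]*ey
    C=W@R.T+t;u=C[...,0]/C[...,2]*K[0,0]+K[0,2];v=C[...,1]/C[...,2]*K[1,1]+K[1,2]
    I=cv2.remap(p,u.astype(np.float32),v.astype(np.float32),cv2.INTER_LINEAR).astype(int)
    m=((I.min(-1)>140)).astype(np.uint8)
    n,l,s,ce=cv2.connectedComponentsWithStats(m);k=1+s[1:,4].argmax()
    r=cv2.minAreaRect(np.argwhere(l==k).astype(np.float32));print(yaw,'plate',(np.array(r[0])-120)*S*1e3,np.array(r[1])*S*1e3,r[2])
    h=((I.max(-1)<135)&(abs(g)<.024)[:,None]&(abs(g)<.02)[None]).astype(np.uint8)
    n,l,s,ce=cv2.connectedComponentsWithStats(h)
    for k in range(1,n):
        if s[k,4]>200:
            q=np.argwhere(l==k).astype(np.float32);r=cv2.minAreaRect(q);ctr=(np.array(r[0])-120)*S
            print('slot mm',ctr*1e3,np.array(r[1])*S*1e3,r[2],'world',O+ctr[0]*ex+ctr[1]*ey)
from station import get_obs
o=get_obs()
Rk=down(25)
tg=np.array([.4035,.3671,.069+.006])
print(goto(o,tg,Rk), goto(o,tg+[0,0,.05],Rk))
```

```text
[0.6037 0.2229 0.0762] [0.6001 0.2051 0.0863]
8 plate [0.1322 0.5231] [54.7845 89.5324] 1.1691392660140991
slot mm [0.7262 0.6789] [32.6303 12.7522] 1.4688007831573486 world [0.6001 0.2252 0.0853]
7.0 plate [0.2632 0.6623] [54.6737 89.7643] 2.2457425594329834
slot mm [0.7296 0.6736] [32.6668 12.7517] 1.7357045412063599 world [0.6001 0.2252 0.0853]
(array([-0.2406, -0.1847,  0.1807]), array([ -0.0908,  -0.032 , -46.5284])) (array([-0.2406, -0.1847,  0.1307]), array([ -0.0908,  -0.032 , -46.5284]))
```

>>> {"name": "drive_tool", "arguments": {"increments": [{"dx": -0.03,"dy": -0.023,"claw": 0.05},{"dx": -0.03,"dy": -0.023},{"dx": -0.03,"dy": -0.023},{"dx": -0.03,"dy": -0.023},{"dx": -0.03,"dy": -0.023},{"dx": -0.03,"dy": -0.023},{"dx": -0.03,"dy": -0.023},{"dx": -0.03,"dy": -0.023},{"wz": -8,"dz": 0.014},{"wz": -8,"dz": 0.014},{"wz": -8,"dz": 0.014},{"wz": -8,"dz": 0.014},{"wz": -8,"dz": 0.014},{"wz": -6.5,"dz": 0.014},{},{}], "newtons": 30}}

```text
schema error: expected keys claw, dx, dy, dz, wx, wy, wz
```

Run:
```python
from h import *
from station import *
np.set_printoptions(precision=4,suppress=True)
o=get_obs();P,C=cur(o);w,d=read_camera('wrist');c=calibration('wrist');K=c['intrinsics'];M=c['mount']
print(o['t'],o['q'],P)
cv2.imwrite('pics/w1.png',w[:,:,::-1])
v,u=np.mgrid[:420,:560]
Q=np.stack([(u-K[0,2])/K[0,0]*d,(v-K[1,2])/K[1,1]*d,d],-1)
X=(Q@M[:3,:3].T+M[:3,3])@C.T+P
r=np.hypot(X[...,0]-.4035,X[...,1]-.367)<.05
for n,a,b in(('key',.078,.09),('block',.034,.045)):
    m=r&(X[...,2]>a)&(X[...,2]<b)&(d>0);print(n,m.sum(),rect(X,m),X[m][:,2].mean())
print(goto(o,np.array([.4035,.3671,.075]),down(25)))
```

```text
0.1 [-1.3031  0.4777  0.0223  1.5563 -0.0115  1.1093 -0.0831] [0.2476 0.6274 0.2554]
key 0 ((0.0, 0.0), (0.0, 0.0), 0.0) nan
block 0 ((0.0, 0.0), (0.0, 0.0), 0.0) nan
(array([-0.2406, -0.1847,  0.1807]), array([ -0.0908,  -0.032 , -46.5284]))<stdin>:12: RuntimeWarning: Mean of empty slice.
  ret = ret.dtype.type(ret / rcount)
```

View pics/w1.png

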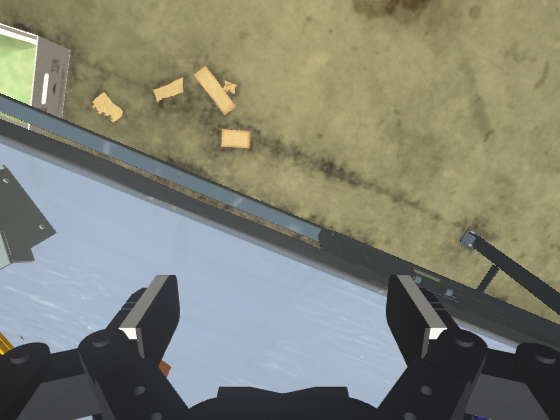

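The move was refused because every row must carry all seven keys. The wrist view therefore shows only the start pose, with the fingers at (150,300) and (420,300) over the bench edge.

>>> {"name": "drive_tool", "arguments": {"increments": [{"dx": -0.03,"dy": -0.023,"dz": 0,"wx": 0,"wy": 0,"wz": 0,"claw": 0.05},{"dx": -0.03,"dy": -0.023,"dz": 0,"wx": 0,"wy": 0,"wz": 0,"claw": 0.05},{"dx": -0.03,"dy": -0.023,"dz": 0,"wx": 0,"wy": 0,"wz": 0,"claw": 0.05},{"dx": -0.03,"dy": -0.023,"dz": 0,"wx": 0,"wy": 0,"wz": 0,"claw": 0.05},{"dx": -0.03,"dy": -0.023,"dz": 0,"wx": 0,"wy": 0,"wz": 0,"claw": 0.05},{"dx": -0.03,"dy": -0.023,"dz": 0,"wx": 0,"wy": 0,"wz": 0,"claw": 0.05},{"dx": -0.03,"dy": -0.023,"dz": 0,"wx": 0,"wy": 0,"wz": 0,"claw": 0.05},{"dx": -0.03,"dy": -0.023,"dz": 0,"wx": 0,"wy": 0,"wz": 0,"claw": 0.05},{"dx": 0,"dy": 0,"dz": 0.014,"wx": 0,"wy": 0,"wz": -8,"claw": 0.05},{"dx": 0,"dy": 0,"dz": 0.014,"wx": 0,"wy": 0,"wz": -8,"claw": 0.05},{"dx": 0,"dy": 0,"dz": 0.014,"wx": 0,"wy": 0,"wz": -8,"claw": 0.05},{"dx": 0,"dy": 0,"dz": 0.014,"wx": 0,"wy": 0,"wz": -8,"claw": 0.05},{"dx": 0,"dy": 0,"dz": 0.014,"wx": 0,"wy": 0,"wz": -8,"claw": 0.05},{"dx": 0,"dy": 0,"dz": 0.014,"wx": 0,"wy": 0,"wz": -6.5,"claw": 0.05},{"dx": 0,"dy": 0,"dz": 0,"wx": 0,"wy": 0,"wz": 0,"claw": 0.05},{"dx": 0,"dy": 0,"dz": 0,"wx": 0,"wy": 0,"wz": 0,"claw": 0.05}], "newtons": 30}}

```text
t: 2.15
eef_pos: [0.4037, 0.3688, 0.1727]
tool_rot: [0.0, -0.215, 0.977, 0.0]
contact_force: [-0.2, 0.1, 0.8]
gripper_width: 0.587
grasp_force: 0.0
```

```bash
cat > w.py <<'E'
from h import *
from station import *
np.set_printoptions(precision=4,suppress=True)
def wrist(name=None):
    o=get_obs();P,C=cur(o);w,d=read_camera('wrist');c=calibration('wrist');K=c['intrinsics'];M=c['mount']
    if name: cv2.imwrite(f'pics/{name}.png',w[:,:,::-1])
    v,u=np.mgrid[:420,:560]
    Q=np.stack([(u-K[0,2])/K[0,0]*d,(v-K[1,2])/K[1,1]*d,d],-1)
    X=(Q@M[:3,:3].T+M[:3,3])@C.T+P; X[d<=0]=np.nan
    return o,w,d,X
E
python3 - <<'E'
from w import *
o,w,d,X=wrist('w2')
print(o['t'],o['q'],o['eef_pos'])
r=np.hypot(X[...,0]-.4035,X[...,1]-.367)<.05
for n,a,b in(('key',.078,.09),('block',.034,.045)):
    m=r&(X[...,2]>a)&(X[...,2]<b)&(d>0);print(n,m.sum(),rect(X,m),X[m][:,2].mean())
print(goto(o,np.array([.4035,.3671,.075]),down(25)))
E
```

```text
2.15 [-0.8182  0.3669 -0.0446  1.9415  0.0216  0.8333  1.1298] [0.4037 0.3688 0.1727]
key 944 ((0.4053812026977539, 0.36671286821365356), (0.030559279024600983, 0.01267108041793108), 24.43446159362793) 0.08468171167636442
block 4949 ((0.4056733250617981, 0.3669608533382416), (0.07086740434169769, 0.0500757209956646), 24.2142391204834) 0.04124141836208475
(array([ 0.0009, -0.0015,  0.0977]), array([ 0.0075,  0.0175, -0.1682]))
```

View pics/w2.png

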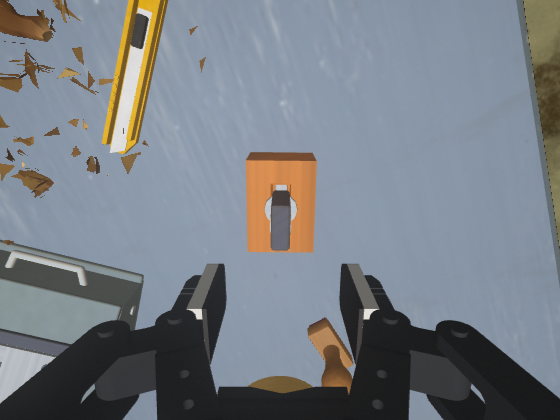

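The wrist view shows the key handle at (281,222), standing in the block centred at (281,205) between the open fingers. Its yaw is 24.4°, so I'll go down and grip.

>>> {"name": "drive_tool", "arguments": {"increments": [{"dx": 0,"dy": -0.002,"dz": 0.02,"wx": 0,"wy": 0,"wz": 0.4,"claw": 0.05},{"dx": 0,"dy": 0,"dz": 0.02,"wx": 0,"wy": 0,"wz": 0,"claw": 0.05},{"dx": 0,"dy": 0,"dz": 0.02,"wx": 0,"wy": 0,"wz": 0,"claw": 0.045},{"dx": 0,"dy": 0,"dz": 0.02,"wx": 0,"wy": 0,"wz": 0,"claw": 0.04},{"dx": 0,"dy": 0,"dz": 0.0177,"wx": 0,"wy": 0,"wz": 0,"claw": 0.04},{"dx": 0,"dy": 0,"dz": 0,"wx": 0,"wy": 0,"wz": 0,"claw": 0.03},{"dx": 0,"dy": 0,"dz": 0,"wx": 0,"wy": 0,"wz": 0,"claw": 0},{"dx": 0,"dy": 0,"dz": 0,"wx": 0,"wy": 0,"wz": 0,"claw": 0},{"dx": 0,"dy": 0,"dz": 0,"wx": 0,"wy": 0,"wz": 0,"claw": 0},{"dx": 0,"dy": 0,"dz": 0,"wx": 0,"wy": 0,"wz": 0,"claw": 0},{"dx": 0,"dy": 0,"dz": 0,"wx": 0,"wy": 0,"wz": 0,"claw": 0}], "newtons": 60}}

```text
t: 3.58
eef_pos: [0.4047, 0.3672, 0.0753]
tool_rot: [0.001, -0.213, 0.977, 0.0]
contact_force: [-0.6, -0.9, 6.3]
gripper_width: 0.127
grasp_force: 59.3
```

>>> {"name": "drive_tool", "arguments": {"increments": [{"dx": 0,"dy": 0,"dz": -0.01,"wx": 0,"wy": 0,"wz": 0,"claw": 0},{"dx": 0,"dy": 0,"dz": -0.02,"wx": 0,"wy": 0,"wz": 0,"claw": 0},{"dx": 0,"dy": 0,"dz": -0.03,"wx": 0,"wy": 0,"wz": 0,"claw": 0},{"dx": 0,"dy": 0,"dz": -0.03,"wx": 0,"wy": 0,"wz": 0,"claw": 0},{"dx": 0,"dy": 0,"dz": -0.03,"wx": 0,"wy": 0,"wz": 0,"claw": 0},{"dx": 0,"dy": 0,"dz": -0.03,"wx": 0,"wy": 0,"wz": 0,"claw": 0},{"dx": 0,"dy": 0,"dz": 0,"wx": 0,"wy": 0,"wz": 0,"claw": 0}]}}

```text
t: 4.45
eef_pos: [0.4052, 0.3678, 0.2272]
tool_rot: [0.002, -0.213, 0.977, 0.001]
contact_force: [0.4, 0.8, -0.9]
gripper_width: 0.132
grasp_force: 58.6
```

Run:
```python
from w import *
o=get_obs();print(o['t'],o['eef_pos'],o['contact_force'],o['gripper_width'],o['q'])
R=down(9.2,25);slot=np.array([.600,.225,.085])
ex=-R[:,0];n=-R[:,2]
print(goto(o,slot+ex*.025+n*.101,R))
```

```text
4.45 [0.4052 0.3678 0.2272] [ 0.3908  0.7501 -0.9121] 0.13221563096280367 [-0.8162  0.2982 -0.0423  1.8949  0.0154  0.9439  1.1338]
(array([-0.0984, -0.2056,  0.0402]), array([  3.4929, -24.6095,  15.0791]))
```

>>> {"name": "drive_tool", "arguments": {"increments": [{"dx": -0.014,"dy": -0.0294,"dz": 0,"wx": 0,"wy": 0,"wz": 0,"claw": 0},{"dx": -0.014,"dy": -0.0294,"dz": 0,"wx": 0,"wy": 0,"wz": 0,"claw": 0},{"dx": -0.014,"dy": -0.0294,"dz": 0,"wx": 0,"wy": 0,"wz": 0,"claw": 0},{"dx": -0.014,"dy": -0.0294,"dz": 0,"wx": 0,"wy": 0,"wz": 0,"claw": 0},{"dx": -0.014,"dy": -0.0294,"dz": 0,"wx": 0,"wy": 0,"wz": 0,"claw": 0},{"dx": -0.014,"dy": -0.0294,"dz": 0.01,"wx": 0,"wy": 0,"wz": 0,"claw": 0},{"dx": -0.0144,"dy": -0.0292,"dz": 0.03,"wx": 0,"wy": 0,"wz": 0,"claw": 0},{"dx": 0,"dy": 0,"dz": 0,"wx": 0.873,"wy": -6.152,"wz": 3.77,"claw": 0},{"dx": 0,"dy": 0,"dz": 0,"wx": 0.873,"wy": -6.152,"wz": 3.77,"claw": 0},{"dx": 0,"dy": 0,"dz": 0,"wx": 0.873,"wy": -6.152,"wz": 3.77,"claw": 0},{"dx": 0,"dy": 0,"dz": 0,"wx": 0.873,"wy": -6.152,"wz": 3.77,"claw": 0},{"dx": 0,"dy": 0,"dz": 0,"wx": 0,"wy": 0,"wz": 0,"claw": 0},{"dx": 0,"dy": 0,"dz": 0,"wx": 0,"wy": 0,"wz": 0,"claw": 0}]}}

```text
t: 6.08
eef_pos: [0.5795, 0.2209, 0.1845]
tool_rot: [0.213, -0.08, 0.974, 0.015]
contact_force: [0.4, 0.3, -0.8]
gripper_width: 0.128
grasp_force: 58.6
```

Run:
```python
from w import *
o,w,d,X=wrist('w3')
np.savez('w3.npz',w=w,d=d,X=X)
print(o['t'],o['eef_pos'],o['q'],o['contact_force'])
P,C=cur(o);R=down(9.2,25);slot=np.array([.600,.225,.085])
print(goto(o,slot-R[:,0]*.025-R[:,2]*.101,R))
```

```text
6.075 [0.5795 0.2209 0.1845] [-0.7659  0.3218  0.2672  2.0815  0.2041  0.3528  1.0274] [ 0.3742  0.348  -0.7632]
(array([-0.0019,  0.0007, -0.002 ]), array([-0.164 , -0.3158,  0.1791]))
```

View pics/w3.png

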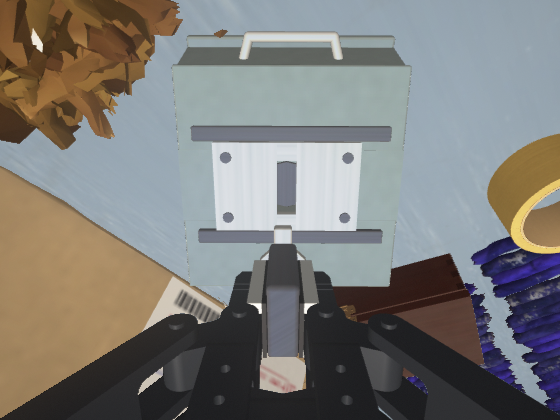

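The wrist view shows the slot at (286,187) in the bright plate. The key head points at it at (283,235), pinched straight in the fingers. I'll measure the slot in tool axes.

```bash
cat > slot.py <<'E'
from w import *
def slotpose(o,w,d,X,u0=215,u1=360,v0=143,v1=230):
    P,C=cur(o);c=calibration('wrist');K=c['intrinsics'];M=c['mount']
    T=(X-P)@C  # tool coords
    m=np.zeros(d.shape,bool);m[v0:v1,u0:u1]=1;m&=(w.min(-1)>150)&(d>0)
    Q=T[m]
    for _ in range(6):
        A=np.c_[Q[:,:2],np.ones(len(Q))];cf=np.linalg.lstsq(A,Q[:,2],rcond=None)[0];r=Q[:,2]-A@cf;Q=Q[abs(r)<max(.0015,1.5*r.std())]
    n=np.array([cf[0],cf[1],-1]);n/=np.linalg.norm(n)
    print('plane tool z=',cf,'tilt wx,wy deg',np.degrees([np.arctan(cf[1]),-np.arctan(cf[0])]),r.std())
    S=.00025;gx=np.arange(-.03,.07,S);gy=np.arange(-.06,.06,S)
    x,y=np.meshgrid(gx,gy,indexing='ij');W=np.stack([x,y,cf[0]*x+cf[1]*y+cf[2]],-1)
    B=(W-M[:3,3])@M[:3,:3]
    I=cv2.remap(w,(B[...,0]/B[...,2]*K[0,0]+K[0,2]).astype(np.float32),(B[...,1]/B[...,2]*K[1,1]+K[1,2]).astype(np.float32),1).astype(int)
    n_,l,s,ce=cv2.connectedComponentsWithStats((I.min(-1)>150).astype(np.uint8));k=1+s[1:,4].argmax()
    pr=cv2.minAreaRect(np.argwhere(l==k).astype(np.float32))
    f=lambda r:(np.array([gx[0],gy[0]])+np.array(r[0])*S,np.array(r[1])*S,r[2])
    print('plate',f(pr))
    hole=cv2.morphologyEx((l!=k).astype(np.uint8),cv2.MORPH_OPEN,np.ones((9,9)))
    n_,l2,s2,c2=cv2.connectedComponentsWithStats(hole)
    for j in range(1,n_):
        if 2000<s2[j,4]<12000: print('hole',f(cv2.minAreaRect(np.argwhere(l2==j).astype(np.float32))),s2[j,4])
    return cf
E
python3 - <<'E'
from slot import *
f=np.load('w3.npz');o=get_obs();slotpose(o,f['w'],f['d'],f['X'])
E
```

```text
plane tool z= [ 0.0046 -0.0041  0.0979] tilt wx,wy deg [-0.2329 -0.2623] 0.0006011824596956726
plate (array([ 0.0199, -0.0001]), array([0.1198, 0.0998]), 90.0)
hole (array([0.022 , 0.0013]), array([0.0336, 0.0116]), 0.4735080897808075) 6234
```

Run:
```python
from w import *
f=np.load('w3.npz');w,X=f['w'],f['X'];o=get_obs();P,C=cur(o)
c=calibration('wrist');K=c['intrinsics'];M=c['mount']
def px(p):
    B=(np.array(p)-M[:3,3])@M[:3,:3];return (B[:2]/B[2]*K[0,0]+K[:2,2]).round(1)
for n,p in dict(headbot=(.015,0,.054),headtop=(.015,0,.048),tip=(.0135,0,.056),hl=(.015,-.0045,.05),hr=(.015,.0045,.05),htopfront=(.015,0,-.009),htopback=(-.015,0,-.009),collarfront=(.012,0,.031)).items(): print(n,px(p))
T=(X-P)@C
m=(abs(T[...,2]+.009)<.004)&(abs(T[...,1])<.009)&(abs(T[...,0])<.03)
print('handle top',m.sum(),rect(T,m),T[m][:,2].mean())
a=cv2.resize(w[205:275,243:323],None,fx=7,fy=7,interpolation=cv2.INTER_CUBIC)
cv2.imwrite('pics/c3.png',a[:,:,::-1])
```

```text
headbot [284.3 221.7]
headtop [284.3 225.7]
tip [284.2 223.2]
hl [275.3 224.4]
hr [293.3 224.4]
htopfront [285.4 282.6]
htopback [285.2 355.6]
collarfront [284.6 244.8]
handle top 3002 ((-0.00011604558676481247, 0.00013274606317281723), (0.017901426181197166, 0.0303376242518425), 89.30123901367188) -0.009445400053737448
```

View pics/c3.png

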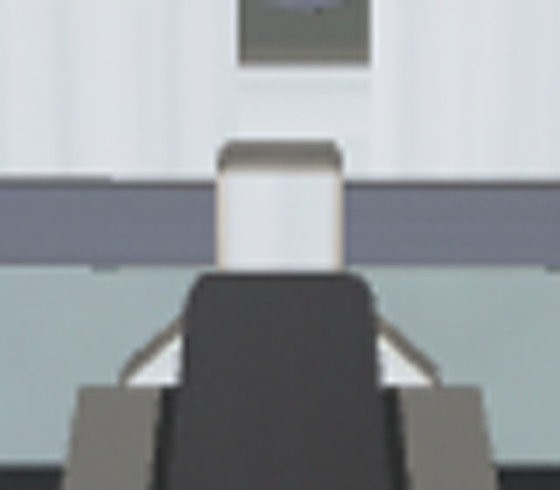

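The head sits about 1.2 mm toward -x and 0.6 mm toward -y from nominal in the wrist frame, so I'll correct for that and approach along the normal.

>>> {"name": "drive_tool", "arguments": {"increments": [{"dx": 0,"dy": 0,"dz": 0,"wx": -0.2,"wy": -0.3,"wz": 0.4,"claw": 0},{"dx": 0.012,"dy": 0.001,"dz": 0,"wx": 0,"wy": 0,"wz": 0,"claw": 0},{"dx": 0.011,"dy": 0.0007,"dz": 0,"wx": 0,"wy": 0,"wz": 0,"claw": 0},{"dx": 0,"dy": 0,"dz": 0.01,"wx": 0,"wy": 0,"wz": 0,"claw": 0},{"dx": 0,"dy": 0,"dz": 0.01,"wx": 0,"wy": 0,"wz": 0,"claw": 0},{"dx": 0,"dy": 0,"dz": 0.01,"wx": 0,"wy": 0,"wz": 0,"claw": 0},{"dx": 0,"dy": 0,"dz": 0.006,"wx": 0,"wy": 0,"wz": 0,"claw": 0},{"dx": 0,"dy": 0,"dz": 0,"wx": 0,"wy": 0,"wz": 0,"claw": 0},{"dx": 0,"dy": 0,"dz": 0,"wx": 0,"wy": 0,"wz": 0,"claw": 0}]}}

```text
t: 7.25
eef_pos: [0.5736, 0.2217, 0.1424]
tool_rot: [0.216, -0.076, 0.973, 0.018]
contact_force: [0.2, -0.4, -0.6]
gripper_width: 0.135
grasp_force: 58.6
```

Run:
```python
from slot import *
o,w,d,X=wrist('w4')
np.savez('w4.npz',w=w,d=d,X=X)
P,C=cur(o);R=down(9.2,25);slot=np.array([.600,.225,.085])
print(o['t'],P,o['contact_force'],o['contact_force']@C, 'slot(top) in tool',(slot-P)@C,goto(o,P,R)[1])
a=cv2.resize(w[150:290,200:370],None,fx=4,fy=4,interpolation=cv2.INTER_CUBIC)
cv2.imwrite('pics/c4.png',a[:,:,::-1])
```

```text
7.25 [0.5736 0.2217 0.1424] [ 0.1969 -0.3901 -0.5606] [ 0.1158 -0.4177  0.5634] slot(top) in tool [ 0.0003 -0.001   0.0632] [ 0.0459  0.0928 -0.3312]
```

View pics/c4.png

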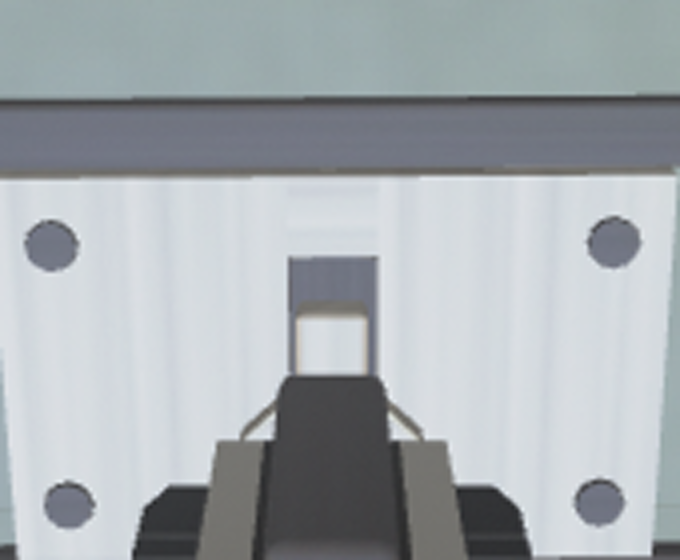

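The head (crop 296–368) is centred in the slot (289–378), with about 3.5 mm of clearance at its end, as expected. Next I'll push it in.

>>> {"name": "drive_tool", "arguments": {"increments": [{"dx": 0,"dy": 0.0002,"dz": 0.003,"wx": 0,"wy": 0,"wz": 0,"claw": 0},{"dx": 0,"dy": 0,"dz": 0.003,"wx": 0,"wy": 0,"wz": 0,"claw": 0},{"dx": 0,"dy": 0,"dz": 0.003,"wx": 0,"wy": 0,"wz": 0,"claw": 0},{"dx": 0,"dy": 0,"dz": 0.003,"wx": 0,"wy": 0,"wz": 0,"claw": 0},{"dx": 0,"dy": 0,"dz": 0,"wx": 0,"wy": 0,"wz": 0,"claw": 0}]}}

```text
t: 7.92
eef_pos: [0.5785, 0.2226, 0.131]
tool_rot: [0.216, -0.076, 0.973, 0.018]
contact_force: [-0.8, 0.1, -0.3]
gripper_width: 0.13
grasp_force: 58.6
```

>>> {"name": "drive_tool", "arguments": {"increments": [{"dx": 0,"dy": 0,"dz": 0.003,"wx": 0,"wy": 0,"wz": 0,"claw": 0},{"dx": 0,"dy": 0,"dz": 0.003,"wx": 0,"wy": 0,"wz": 0,"claw": 0},{"dx": 0,"dy": 0,"dz": 0.003,"wx": 0,"wy": 0,"wz": 0,"claw": 0},{"dx": 0,"dy": 0,"dz": 0.003,"wx": 0,"wy": 0,"wz": 0,"claw": 0},{"dx": 0,"dy": 0,"dz": 0.001,"wx": 0,"wy": 0,"wz": 0,"claw": 0},{"dx": 0,"dy": 0,"dz": 0,"wx": 0,"wy": 0,"wz": 0,"claw": 0}]}}

```text
t: 8.68
eef_pos: [0.584, 0.2236, 0.1197]
tool_rot: [0.216, -0.076, 0.973, 0.018]
contact_force: [-0.6, -0.5, 3.3]
gripper_width: 0.129
grasp_force: 59.1
```

Run:
```python
from w import *
o=get_obs();P,C=cur(o);slot=np.array([.600,.225,.085])
print(P,'F tool',o['contact_force']@C,'slot',(slot-P)@C,o['q'],o['gripper_width'])
```

```text
[0.584  0.2236 0.1197] F tool [-0.7506 -0.3633 -3.2595] slot [ 0.0001 -0.0012  0.0382] [-0.7587  0.4402  0.2665  2.1156  0.2311  0.1952  0.9683] 0.12918117877844618
```

>>> {"name": "drive_tool", "arguments": {"increments": [{"dx": 0,"dy": 0,"dz": 0.001,"wx": 0,"wy": 0,"wz": 0,"claw": 0},{"dx": 0,"dy": 0,"dz": 0.001,"wx": 0,"wy": 0,"wz": 0,"claw": 0},{"dx": 0,"dy": 0,"dz": 0.001,"wx": 0,"wy": 0,"wz": 0,"claw": 0},{"dx": 0,"dy": 0,"dz": 0,"wx": 0,"wy": 0,"wz": 0,"claw": 0},{"dx": 0,"dy": 0,"dz": 0,"wx": 0,"wy": 0,"wz": 0,"claw": 0}]}}

```text
t: 9.3
eef_pos: [0.585, 0.2239, 0.1174]
tool_rot: [0.216, -0.076, 0.973, 0.019]
contact_force: [-7.3, -1.2, 10.0]
gripper_width: 0.128
grasp_force: 60.9
```

The collar is on the plate, with a 12 N normal force. I'll ease off slightly and turn 90°.

>>> {"name": "drive_tool", "arguments": {"increments": [{"dx": 0,"dy": 0,"dz": -0.0004,"wx": 0,"wy": 0,"wz": 0,"claw": 0},{"dx": 0,"dy": 0,"dz": 0,"wx": 0,"wy": 0,"wz": 5,"claw": 0},{"dx": 0,"dy": 0,"dz": 0,"wx": 0,"wy": 0,"wz": 7,"claw": 0},{"dx": 0,"dy": 0,"dz": 0,"wx": 0,"wy": 0,"wz": 8,"claw": 0},{"dx": 0,"dy": 0,"dz": 0,"wx": 0,"wy": 0,"wz": 8,"claw": 0}]}}

```text
t: 9.93
eef_pos: [0.5855, 0.224, 0.1177]
tool_rot: [0.206, 0.164, 0.962, 0.071]
contact_force: [-1.5, -0.5, 5.1]
gripper_width: 0.131
grasp_force: 59.6
```

>>> {"name": "drive_tool", "arguments": {"increments": [{"dx": 0,"dy": 0,"dz": 0,"wx": 0,"wy": 0,"wz": 8,"claw": 0},{"dx": 0,"dy": 0,"dz": 0,"wx": 0,"wy": 0,"wz": 8,"claw": 0},{"dx": 0,"dy": 0,"dz": 0,"wx": 0,"wy": 0,"wz": 8,"claw": 0},{"dx": 0,"dy": 0,"dz": 0,"wx": 0,"wy": 0,"wz": 8,"claw": 0},{"dx": 0,"dy": 0,"dz": 0,"wx": 0,"wy": 0,"wz": 8,"claw": 0},{"dx": 0,"dy": 0,"dz": 0,"wx": 0,"wy": 0,"wz": 8,"claw": 0},{"dx": 0,"dy": 0,"dz": 0,"wx": 0,"wy": 0,"wz": 8,"claw": 0},{"dx": 0,"dy": 0,"dz": 0,"wx": 0,"wy": 0,"wz": 6,"claw": 0},{"dx": 0,"dy": 0,"dz": 0,"wx": 0,"wy": 0,"wz": 0,"claw": 0},{"dx": 0,"dy": 0,"dz": 0,"wx": 0,"wy": 0,"wz": 0,"claw": 0}]}}

```text
t: 11.18
eef_pos: [0.5857, 0.2239, 0.1178]
tool_rot: [0.14, 0.635, 0.741, 0.167]
contact_force: [-2.6, -0.1, 6.7]
gripper_width: 0.132
grasp_force: 59.7
```

Run:
```python
from w import *
o=get_obs();P,C=cur(o);slot=np.array([.600,.225,.085]);R=down(9.2,25)
print('F face',o['contact_force']@R,'slot in face',(slot-P)@R,o['torque'],np.degrees(Ro.from_matrix(R.T@C).as_rotvec()),o['q'])
```

```text
F face [-0.5193  0.3068 -7.1612] slot in face [ 0.0009 -0.0012  0.0357] [-0.1833  0.279  -0.0215] [-0.1695 -0.0958 90.3367] [-0.9582  0.4854  0.5236  2.1259 -0.4392  0.1883  0.0346]
```

>>> {"name": "drive_tool", "arguments": {"increments": [{"dx": 0,"dy": 0,"dz": -0.001,"wx": 0,"wy": 0,"wz": 0,"claw": 0},{"dx": 0,"dy": 0,"dz": -0.002,"wx": 0,"wy": 0,"wz": 0,"claw": 0},{"dx": 0,"dy": 0,"dz": -0.002,"wx": 0,"wy": 0,"wz": 0,"claw": 0},{"dx": 0,"dy": 0,"dz": 0,"wx": 0,"wy": 0,"wz": 0,"claw": 0}]}}

```text
t: 11.68
eef_pos: [0.583, 0.2235, 0.122]
tool_rot: [0.14, 0.635, 0.742, 0.166]
contact_force: [0.0, -0.2, 3.1]
gripper_width: 0.131
grasp_force: 59.2
```

>>> {"name": "drive_tool", "arguments": {"increments": [{"dx": 0,"dy": 0,"dz": 0,"wx": 0,"wy": 0,"wz": 0,"claw": 0.02},{"dx": 0,"dy": 0,"dz": 0,"wx": 0,"wy": 0,"wz": 0,"claw": 0.03},{"dx": 0,"dy": 0,"dz": 0,"wx": 0,"wy": 0,"wz": 0,"claw": 0.04},{"dx": 0,"dy": 0,"dz": 0,"wx": 0,"wy": 0,"wz": 0,"claw": 0.04},{"dx": 0,"dy": 0,"dz": -0.01,"wx": 0,"wy": 0,"wz": 0,"claw": 0.04},{"dx": 0,"dy": 0,"dz": -0.02,"wx": 0,"wy": 0,"wz": 0,"claw": 0.04},{"dx": 0,"dy": 0,"dz": -0.03,"wx": 0,"wy": 0,"wz": 0,"claw": 0.04},{"dx": 0,"dy": 0,"dz": -0.03,"wx": 0,"wy": 0,"wz": 0,"claw": 0.04},{"dx": 0,"dy": 0,"dz": -0.03,"wx": 0,"wy": 0,"wz": 0,"claw": 0.04},{"dx": 0,"dy": 0,"dz": 0,"wx": 0,"wy": 0,"wz": 0,"claw": 0.04},{"dx": 0,"dy": 0,"dz": 0,"wx": 0,"wy": 0,"wz": 0,"claw": 0.04}]}}

```text
t: 13.05
eef_pos: [0.5324, 0.2156, 0.2302]
tool_rot: [0.14, 0.634, 0.742, 0.166]
contact_force: [-0.1, -0.2, -0.4]
gripper_width: 0.466
grasp_force: 0.0
```

Run:
```python
from w import *
o,w,d,X=wrist('w5')
slot=np.array([.600,.225,.085]);R=down(9.2,25);F=np.c_[-R[:,0],R[:,1],-R[:,2]]
T=(X-slot)@F
m=(T[...,2]>.04)&(T[...,2]<.06)&(np.hypot(T[...,0],T[...,1])<.03)&(d>0)
print(o['t'],o['contact_force'],'handle top',m.sum(),rect(T,m),np.median(T[m][:,2]))
```

```text
13.05 [-0.0708 -0.2218 -0.4194] handle top 818 ((0.0007567801512777805, 0.0008270638063549995), (0.03010597638785839, 0.012402623891830444), 89.77117919921875) 0.05174104888569756
```

View pics/w5.png

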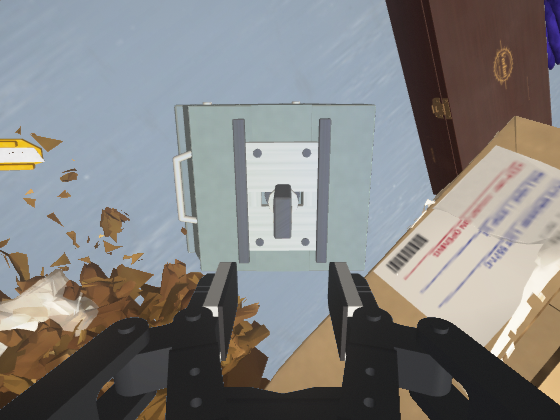

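The wrist view shows the key at (283,210) with its handle across the slot. Its top is 51.7 mm above the face (51 mm expected for the locked key), at 89.8°, centred, and the robot is clear. I'm handing in.

```bash
python3 -c "
from station import *
print(hand_in())"
```

```text
the job is handed in; nothing more can be done
None
```

The T-head key is locked in the feeder: turned 90° across the slot and sprung back to its locked height. The robot is clear, the tape roll, stamp and cutter were never touched, and the job was handed in at about 13 s of robot time.

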